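# Change the UV lamps of a curing station and power it up

## Task

Change the lamps of the blue UV curing station on this repair bench. First slide the orange power grip to its end stop at the red (off) field; with the power off, take out every spent lamp (dark head, red stripe: push down against the spring, turn anticlockwise to the yellow dots, lift) and stand it upright in the grey tray, and fit every fresh lamp (bright head, yellow stripe) in a socket of its own: enter it with its grip bar in line with the yellow dots, push down, turn about a quarter clockwise to the stop so that the bar points to the green dots, and let it click up into the lock. Then slide the power grip to its end stop at the green (on) field; leave the other things on the bench where they are.

Things in the scene. Friction and masses are not known exactly. Their poses are not given: they have to be found in the camera images.
- station: light-blue UV curing station fixed to the bench, 190 mm deep (x), 400 mm wide (y), deck 90 mm above the bench; origin under its centre on the bench; x points away from its white drawer front, y along the row of three sockets. The socket row runs 35 mm behind the centre (+x), sockets 115 mm apart; the power slide lies in front of it, 60 mm before the centre (-x)
- power (a joint): power slide, m: 0 = at the end stop at the red (off) field, 0.12 = at the end stop at the green (on) field; grows along the station's +y; stays where it is left, about 2 N of friction
- power_top (a point): centre of the top of the orange power grip, a block 28 mm (x) by 20 mm (y, along its travel) and 40 mm tall, standing on a 14 mm high track on the deck; this point is 144.5 mm above the bench
- socket1 (a point): left-hand (+y) bayonet socket: this point is on its axis at the top of its aluminium collar, 98 mm above the bench, 8 mm above the deck. Bore 60 mm in diameter; two opposite slots 15 mm wide, through the 9 mm collar, for the lugs. The slots (yellow dots on the deck) point 80 degrees anticlockwise, seen from above, from the station's x; the lock (green dots) is along the station's x. All three alike
- socket2 (a point): middle socket, alike. A lamp entered in line with the slots rests on a sprung plate, its point about 22 mm above this one. Push it down till that is under 12 mm (9 to 11 N; at 8.5 mm the head meets the collar), turn 80 degrees clockwise to a hard stop, let up: the lugs click up into pockets, and the lamp's point is 16 mm above this one
- socket3 (a point): right-hand (-y) socket, alike. To take a lamp out: push it down as far, turn it anticlockwise to the stop at the slots, lift. Lugs have about 6 degrees of slack each way in slots and pockets, the nose 2 mm all round in the bore. Walls stop the turn at slot and lock; a lamp let up half-way stays caught under the collar, its point 12 mm above this one
- lamp1_c (a point): fresh UV lamp module, about 250 g, upright on the bench (None: absent in this run). Point on its axis 39 mm above its foot; total height 78.5 mm. Dark nose 56 mm in diameter, 31 mm long, foot chamfered; ringed bright aluminium head 74 mm in diameter from 30.5 to 48.5 mm; grip bar from there to the top. z is up, x along the bar
- lamp2_c (a point): fresh UV lamp module like lamp1 (None: absent). The black grip bar with a yellow stripe along its top is 60 mm long and 14 mm thick, 30 mm tall: grip it across its thickness. Two brass lugs on the nose lie in line with the bar, under its two ends; a half turn gives the same lamp
- lamp3_c (a point): fresh UV lamp module like lamp1 (None: absent). The lugs are 9 mm wide, reach 35 mm from the axis and lie 12 to 18 mm above the foot
- spent1_c (a point): spent UV lamp module, at the start locked in socket1 (None: absent, that socket is empty). Same shape, size and axes as lamp1, but with a dark head and a red stripe on its grip bar
- spent2_c (a point): spent UV lamp module, at the start locked in socket2 (None: absent, that socket is empty). Same shape, size and axes as lamp1, but with a dark head and a red stripe on its grip bar
- spent3_c (a point): spent UV lamp module, at the start locked in socket3 (None: absent, that socket is empty). Same shape, size and axes as lamp1, but with a dark head and a red stripe on its grip bar
- tray_in (a point): centre of the inner floor of the fixed grey tray for spent lamps, 100 mm (x) by 210 mm (y) inside, walls 5 mm thick, rim 30 mm and inner floor 5 mm above the bench; x and y are the tray's; empty at the start
- phone: black phone lying flat, 150 x 72 x 8 mm, a bystander; origin under its centre
- dropper: pink dropper bottle, 44 mm in diameter, 110 mm tall, a bystander; origin under its centre
- driver: screwdriver with blue handle, 160 mm long, lying, a bystander; origin under its middle
- battery: flat battery, 42 x 62 x 6 mm, a bystander among the lamps; origin under its centre
- fan: black laptop fan, 75 x 80 x 14 mm, a bystander; origin under its centre
- tape: roll of orange tape lying flat, 80 mm in diameter, 20 mm high, a bystander; origin under its centre
- bits: white cup, 60 mm in diameter, 60 mm tall, a bystander; origin under its centre

How it is judged:
On the way, in this order (a step that is already met when the one before it is completed fails the run):
1. the power grip is at its end stop at the red (off) field (value of joint power below 0.005 m), for 0.2 s.
2. every fresh lamp is locked in a socket and every spent lamp stands in the tray while the power grip is still at off (value of joint power below 0.008 m and ((horizontal distance between lamp1_c and socket1 below 0.006 m and z of lamp1_c in the frame of socket1 between 0.0135 and 0.0185 m) or (horizontal distance between lamp1_c and socket2 below 0.006 m and z of lamp1_c in the frame of socket2 between 0.0135 and 0.0185 m) or (horizontal distance between lamp1_c and socket3 below 0.006 m and z of lamp1_c in the frame of socket3 between 0.0135 and 0.0185 m)) and angle between the x axis of each of lamp1_c, lamp2_c, lamp3_c and the x axis of station, either way round below 0.21 rad and angle between each of lamp1_c, lamp2_c, lamp3_c, spent1_c, spent2_c, spent3_c's own z axis and vertical below 0.1 rad and ((horizontal distance between lamp2_c and socket1 below 0.006 m and z of lamp2_c in the frame of socket1 between 0.0135 and 0.0185 m) or (horizontal distance between lamp2_c and socket2 below 0.006 m and z of lamp2_c in the frame of socket2 between 0.0135 and 0.0185 m) or (horizontal distance between lamp2_c and socket3 below 0.006 m and z of lamp2_c in the frame of socket3 between 0.0135 and 0.0185 m)) and ((horizontal distance between lamp3_c and socket1 below 0.006 m and z of lamp3_c in the frame of socket1 between 0.0135 and 0.0185 m) or (horizontal distance between lamp3_c and socket2 below 0.006 m and z of lamp3_c in the frame of socket2 between 0.0135 and 0.0185 m) or (horizontal distance between lamp3_c and socket3 below 0.006 m and z of lamp3_c in the frame of socket3 between 0.0135 and 0.0185 m)) and x of spent1_c in the frame of tray_in between -0.05 and 0.05 m and y of spent1_c in the frame of tray_in between -0.1 and 0.1 m and z of spent1_c in the frame of tray_in between 0.034 and 0.044 m and x of spent2_c in the frame of tray_in between -0.05 and 0.05 m and y of spent2_c in the frame of tray_in between -0.1 and 0.1 m and z of spent2_c in the frame of tray_in between 0.034 and 0.044 m and x of spent3_c in the frame of tray_in between -0.05 and 0.05 m and y of spent3_c in the frame of tray_in between -0.1 and 0.1 m and z of spent3_c in the frame of tray_in between 0.034 and 0.044 m), for 0.2 s.
3. the power grip is at its end stop at the green (on) field (value of joint power above 0.115 m), for 0.2 s.
At the end, for the whole second after the job is handed in: Each fresh lamp locked in a socket (axis within 6 mm, point 13.5 to 18.5 mm above the collar, bar within 12 degrees of the station's x) and each spent lamp standing on the tray's floor (within 5 mm), all upright within 6 degrees and at rest; power grip within 5 mm of its on stop (value of joint power above 0.115 m and ((horizontal distance between lamp1_c and socket1 below 0.006 m and z of lamp1_c in the frame of socket1 between 0.0135 and 0.0185 m) or (horizontal distance between lamp1_c and socket2 below 0.006 m and z of lamp1_c in the frame of socket2 between 0.0135 and 0.0185 m) or (horizontal distance between lamp1_c and socket3 below 0.006 m and z of lamp1_c in the frame of socket3 between 0.0135 and 0.0185 m)) and angle between the x axis of each of lamp1_c, lamp2_c, lamp3_c and the x axis of station, either way round below 0.21 rad and angle between each of lamp1_c, lamp2_c, lamp3_c, spent1_c, spent2_c, spent3_c's own z axis and vertical below 0.1 rad and ((horizontal distance between lamp2_c and socket1 below 0.006 m and z of lamp2_c in the frame of socket1 between 0.0135 and 0.0185 m) or (horizontal distance between lamp2_c and socket2 below 0.006 m and z of lamp2_c in the frame of socket2 between 0.0135 and 0.0185 m) or (horizontal distance between lamp2_c and socket3 below 0.006 m and z of lamp2_c in the frame of socket3 between 0.0135 and 0.0185 m)) and ((horizontal distance between lamp3_c and socket1 below 0.006 m and z of lamp3_c in the frame of socket1 between 0.0135 and 0.0185 m) or (horizontal distance between lamp3_c and socket2 below 0.006 m and z of lamp3_c in the frame of socket2 between 0.0135 and 0.0185 m) or (horizontal distance between lamp3_c and socket3 below 0.006 m and z of lamp3_c in the frame of socket3 between 0.0135 and 0.0185 m)) and x of spent1_c in the frame of tray_in between -0.05 and 0.05 m and y of spent1_c in the frame of tray_in between -0.1 and 0.1 m and z of spent1_c in the frame of tray_in between 0.034 and 0.044 m and x of spent2_c in the frame of tray_in between -0.05 and 0.05 m and y of spent2_c in the frame of tray_in between -0.1 and 0.1 m and z of spent2_c in the frame of tray_in between 0.034 and 0.044 m and x of spent3_c in the frame of tray_in between -0.05 and 0.05 m and y of spent3_c in the frame of tray_in between -0.1 and 0.1 m and z of spent3_c in the frame of tray_in between 0.034 and 0.044 m and linear speed of each of lamp1, lamp2, lamp3, spent1, spent2, spent3 below 0.02 m/s); the robot touches nothing.
It fails at once if a bystander (phone, dropper bottle, screwdriver, battery, fan, tape or cup) is moved more than 50 mm (distance of any of phone, dropper, driver, battery, fan, tape, bits from where it was at the start of the episode above 0.05 m).
Of lamp1, lamp2, lamp3 only 2 to 3 are there at a start; the rules pass over those that are not, and their reading is None.
Of spent1, spent2, spent3 only 1 to 2 are there at a start; the rules pass over those that are not, and their reading is None.
At some moment in a run one of lamp1, lamp2, lamp3 may be knocked a few centimetres aside while the robot is not near it.
It also fails if it takes over 210 s, if anything falls off the work surface, if the arm or the gripper's body presses on something with over 40 N, if the wrist force passes 120 N, or if a joint passes its speed limit or range.

## Robot

A 6-joint arm with a two-finger parallel gripper is mounted at the origin on the work surface. World frame = base frame: x ahead of the robot, y to its left, z up, the work surface at z = 0. Lengths are in m, angles in rad, forces in N, time in s.
With the tool pointing down it reaches from about 0.3 to 0.775 m from the base axis. Payload 14.6 kg.
Tool frame: the origin (TCP) lies midway between the tips of the shut fingers; the grasp point (between the pads) lies 19 mm behind it (ctrl.grip_depth is the z of the grasp point in the tool frame, in m); z points along the fingers, y is the line along which they close (so a half turn about z gives the same grasp; the last joint's range is limited). The gripper opens to 94 mm and grips with 3 to 60 N. Pads are 16 mm wide; open, the fingers measure 119 mm over their backs; the gripper's body (75 mm by 177 mm) begins 78 mm behind the grasp point.
Start: joints at [-1.39, 0.3, 1.521, -0, 1.321, -0.067], TCP at [0.135, -0.533, 0.205] pointing down, gripper open.
Joint ranges: [-3.03, 3.03], [-0.79, 2.21], [0.23, 2.52], [-1.04, 4.18], [0, 3.07], [-2.55, 2.55]. Speed limits (rad/s): [2.22, 2.22, 2.57, 3.14, 3.14, 3.14].

## Interface

Orientations are given as [roll, pitch, yaw] about the fixed x, y, z axes, in that order (R = Rz(yaw) Ry(pitch) Rx(roll)).
In Python, from station import ctrl gives the robot as it stands. The module is installed in compiled form; this text tells all that it offers.
- The arm moves only by the tool carry_out, never from a script. Its argument "commands" is a list of rows, each a list of 3 entries, a list of its own where there are three numbers: the closure, from 0 (fully open) to 1 (shut), then the shift along the tool's x, y, z in mm, then the turn, a rotation vector about the tool's x, y, z in rad. In form: [[gripper, [tx, ty, tz], [wx, wy, wz]], ...]. A call has 1 to 10 rows; each row shifts and turns the commanded pose from where the row before left it, along the tool's axes as they then stand; what a row does not reach is not made up. A row lasts 1/8 s, in which the tool goes at most 62.5 mm and 10.7 degrees, less where a joint would pass 70% of its speed; a pose out of reach is approached as far as the arm can. A call with a gripper value outside its range is refused whole. The fingers move at their own pace and stop on an object; "squeeze" is the grip in N (left out, the last holds). Time passes only in rows, so rows that do not move let the fingers close. It gives the time, the measured TCP pose, the force, the opening and the grip force at its end, in the units of the state.
- ctrl.get_obs(): the state, without advancing time (a new reading comes with each control period).
- ctrl.camera(name): name is "scene" or "top" or "wrist"; returns a dict with "img" (480x640x3 uint8, blue, green, red), "camera_matrix" (3x3 intrinsics, pixels), "rvec" (rotation vector, rad) and "tvec" (3), from world to camera coordinates, as OpenCV has them. Camera axes: x right, y down, z forward; pixel columns grow to the right and rows downward; lengths in m; the calibration is good to about 2 mm. A picture is of the moment at which its call begins. There is no depth.
- ctrl.hand_in(): hands the job in; it is judged then, once.
Trained networks look in the newest picture that a camera, given by its name, has taken for a name from the list of things; names that differ only in an ending like _2 or _b are one class to them, and where a whole thing is asked for, a point or a joint stands for the part that bears it (a point fixed in the world has none). Each returns a list of dicts, best first, with "score" (0 to 1); they miss things now and then, are a little off and sometimes report something else, mostly with a low value. They report only what shows in the picture. A call takes as long as a camera call.
- ctrl.outline_of(thing, camera): "region" (480x640 bool, what is visible of it).
- ctrl.place_of(thing, camera): "at" ([x, y, z] in m, in world coordinates, good to about 4 mm: a listed point, or the origin of a listed thing).
The state is a dict: "time_s": time; "qpos": joint angles; "joint_vel": joint speeds; "tau": joint torques, N m; "ee_pos": TCP position; "eef_rot": TCP orientation; "force": force on the tool from outside, world axes, zero at the start; "moment": the same for the moment, N m; "grip_width": finger opening in m; "grip_force": force on a finger pad.
Only numpy, scipy, OpenCV 4.12 (cv2) and the standard library are available. Lean on these libraries where they do the work, as an engineer would, in place of code of your own. Each camera call takes 0.05 s, during which the arm holds its last target. There are 200 camera calls.

## Working session

There is one attempt and no reset: what is moved stays moved. The work goes in short steps, Python scripts to look and compute and a tool call to move; the robot and the scene stay as the last step left them, time stands still between calls to the robot, and variables do not carry over. Pictures are saved under pics/ and viewed, at most 14 in all, crops included, and the job is handed in when it is done.

Besides the shell and the picture viewer there is one more tool, called after "Call:" as name(argument=value, ...) on one line, values as JSON. carry_out: Moves the arm, as the interface text tells. Its arguments: {"type":"object","properties":{"commands":{"type":"array","items":{"type":"array"}},"squeeze":{"type":"number"}},"required":["commands"]}

```bash
mkdir -p pics; cat > h.py <<'E'
from station import ctrl
import numpy as np, cv2
from scipy.spatial.transform import Rotation as R
def snap(n,f=None):
    c=ctrl.camera(n)
    if f: cv2.imwrite('pics/'+f,c['img'])
    return c
def places(names,cam):
    for n in names:
        print(cam,n,[(round(d['score'],2),np.round(d['at'],3).tolist()) for d in ctrl.place_of(n,cam)[:4]])
def ray(c,u,v,z):
    Rm=cv2.Rodrigues(np.array(c['rvec'],float))[0];t=np.array(c['tvec'],float).ravel()
    o=-Rm.T@t; p=cv2.undistortPoints(np.array([[[u,v]]],float),c['camera_matrix'],None)[0,0]
    d=Rm.T@np.array([p[0],p[1],1]); return o+d*(z-o[2])/d[2]
E
python3 - <<'E'
from h import *
o=ctrl.get_obs();print({k:np.round(v,3).tolist() for k,v in o.items()},ctrl.grip_depth)
for cam in('top','scene'):
    snap(cam,cam+'0.png')
    places(['station','power_top','socket1','lamp1_c','spent1_c','tray_in','phone','dropper','battery','bits','tape','fan','driver'],cam)
E
```

```text
{'time_s': 0.0, 'qpos': [-1.39, 0.3, 1.522, 0.0, 1.321, -0.067], 'joint_vel': [-0.0, -0.0, -0.003, 0.0, 0.003, -0.001], 'tau': [0.003, -53.18, -35.273, 0.071, 0.024, -0.0], 'ee_pos': [0.135, -0.533, 0.205], 'eef_rot': [-3.14, -0.0, 0.248], 'force': [-0.529, -0.242, -0.431], 'moment': [-0.004, -0.023, -0.039], 'grip_force': 0.0, 'grip_width': 0.094} -0.0188
top station [(0.82, [0.577, 0.194, 0.002]), (0.6, [0.743, -0.241, 0.0]), (0.19, [0.475, -0.134, 0.04])]
top power_top [(0.55, [0.62, 0.31, 0.1])]
top socket1 [(0.89, [0.595, 0.082, 0.099]), (0.88, [0.614, 0.195, 0.096]), (0.74, [0.62, 0.305, 0.099]), (0.42, [0.369, 0.017, -0.003])]
top lamp1_c [(0.97, [0.432, -0.411, 0.04])]
top spent1_c [(0.68, [0.767, -0.104, 0.002])]
top tray_in [(0.31, [0.36, 0.2, -0.002])]
top phone [(0.83, [0.359, 0.204, 0.002])]
top dropper [(0.69, [0.39, 0.398, -0.0])]
top battery [(0.74, [0.338, -0.23, -0.005]), (0.44, [0.592, 0.08, 0.095])]
top bits [(0.86, [0.747, -0.239, -0.001])]
top tape [(0.71, [0.768, -0.1, 0.002]), (0.59, [0.516, 0.218, 0.144])]
top fan [(0.66, [0.611, -0.468, 0.001]), (0.21, [0.74
[... 165 characters left out ...]
.614, -0.472, -0.002])]
scene socket1 [(0.91, [0.61, 0.19, 0.102]), (0.89, [0.623, 0.308, 0.098]), (0.77, [0.593, 0.077, 0.098]), (0.26, [0.61, -0.251, 0.003])]
scene lamp1_c [(0.71, [0.43, -0.408, 0.038])]
scene spent1_c []
scene tray_in [(0.76, [0.608, -0.25, 0.005]), (0.73, [0.746, -0.239, 0.002])]
scene phone [(0.82, [0.357, 0.203, 0.0])]
scene dropper [(0.9, [0.392, 0.394, 0.001]), (0.54, [0.333, -0.23, 0.005]), (0.52, [0.609, 0.194, 0.099])]
scene battery [(0.74, [0.333, -0.23, 0.004])]
scene bits [(0.95, [0.747, -0.238, 0.004]), (0.5, [0.472, -0.131, 0.04])]
scene tape [(0.79, [0.765, -0.101, 0.0])]
scene fan [(0.64, [0.612, -0.471, 0.0])]
scene driver [(0.51, [0.373, 0.016, -0.002])]
```

View pics/top0.png

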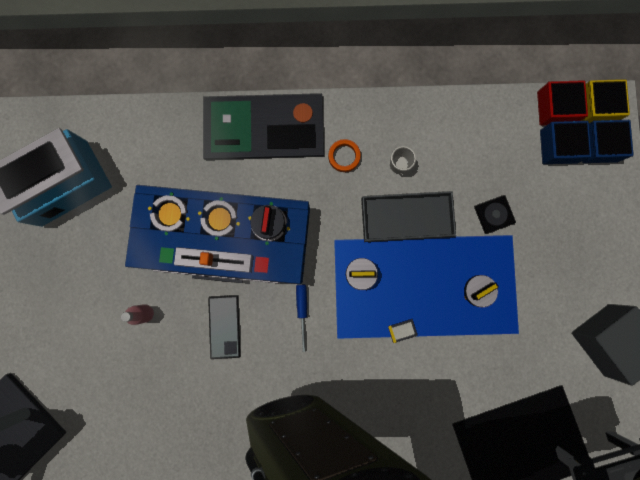

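View pics/scene0.png

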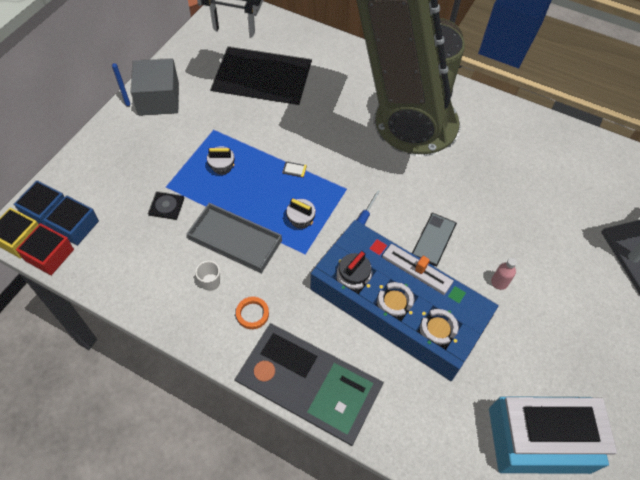

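The top view shows one spent lamp at (268,222) in the right-hand socket (socket3), and sockets 1 and 2 are empty. The fresh lamps are at (363,273) and (482,291). The tray is at (408,217), and the power grip is at (206,259), between red on the right and green on the left. The scene view agrees. Station yaw is about -0.12. I'll start with the power grip.

Call:
carry_out(commands=[[0, [34.5, -39.4, 0], [0, 0, 0]], [0, [34.5, -39.4, 0], [0, 0, 0]], [0, [34.5, -39.4, 0], [0, 0, 0]], [0, [34.5, -39.4, 0], [0, 0, 0]], [0, [34.5, -39.4, 0], [0, 0, 0]], [0, [34.5, -39.4, 0], [0, 0, 0]], [0, [34.5, -39.4, 0], [0, 0, 0]], [0, [34.5, -39.4, 0], [0, 0, 0]], [0, [34.5, -39.4, 0], [0, 0, 0]], [0, [34.5, -39.4, 0], [0, 0, 0]]])

```text
time_s: 2.65
ee_pos: [0.3733, -0.0649, 0.2058]
eef_rot: [3.141, -0.001, 0.248]
force: [0.4, -0.6, -0.0]
grip_width: 0.0939
grip_force: 0.0
```

Call:
carry_out(commands=[[0, [34.5, -39.4, 0], [0, 0, 0]], [0, [34.5, -39.4, 0], [0, 0, 0]], [0, [34.5, -39.4, 0], [0, 0, 0]], [0, [34.5, -39.4, 0], [0, 0, 0]], [0, [34.5, -39.4, 0], [0, 0, 0]], [0, [34.5, -39.4, 0], [0, 0, 0]], [0, [0, 0, 0], [0, 0, 0.123]], [0, [0, 0, 0], [0, 0, 0.123]], [0, [0, 0, 0], [0, 0, 0.122]], [0, [0, 0, 0], [0, 0, 0]]])

```text
time_s: 3.9
ee_pos: [0.5154, 0.2133, 0.2054]
eef_rot: [3.142, 0.0, -0.119]
force: [0.6, 0.2, 1.3]
grip_width: 0.0939
grip_force: 0.0
```

```bash
cat >> h.py <<'E'
def go(p,yaw=None):
    o=ctrl.get_obs(); e=np.array(o['ee_pos']); Rm=R.from_euler('xyz',o['eef_rot'])
    d=Rm.inv().apply(np.array(p)-e)*1000
    y0=o['eef_rot'][2]; t=0 if yaw is None else -((yaw-y0+np.pi)%(2*np.pi)-np.pi)
    print('t',round(o['time_s'],2),'from',np.round(e,4),np.round(o['eef_rot'],3),'shift',np.round(d,1),'n',round(np.linalg.norm(d)/50,1),'turn',round(t,3))
E
python3 - <<'E'
from h import *
snap('wrist','w1.png')
places(['power_top','socket1','spent1_c'],'wrist')
go([.516,.214,.123],-.12)
E
```

```text
wrist power_top [(0.94, [0.512, 0.213, 0.144])]
wrist socket1 [(0.76, [0.61, 0.192, 0.093]), (0.64, [0.618, 0.307, 0.1]), (0.33, [0.368, 0.015, 0.002])]
wrist spent1_c []
t 4.1 from [0.5154 0.2133 0.2055] [-3.142 -0.    -0.118] shift [ 0.5 -0.7 82.5] n 1.6 turn 0.002
```

View pics/w1.png

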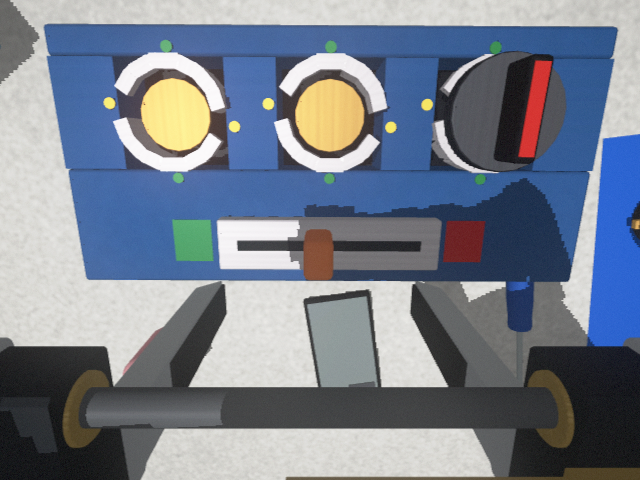

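The wrist view shows the power grip top at (318,235) between the fingers, and sockets 1 and 2 empty at (175,113) and (330,113). I'll descend, grip and slide toward red, which is +y in the tool frame.

Call:
carry_out(commands=[[0, [-1, 0, 41], [0, 0, 0]], [0, [0, 0, 41], [0, 0, 0]], [0.9, [0, 0, 0], [0, 0, 0]], [0.9, [0, 0, 0], [0, 0, 0]], [0.9, [0, 0, 0], [0, 0, 0]], [0.9, [0, 0, 0], [0, 0, 0]]], squeeze=20)

```text
time_s: 4.85
ee_pos: [0.5148, 0.2136, 0.1245]
eef_rot: [-3.141, -0.002, -0.12]
force: [0.3, 0.5, 0.7]
grip_width: 0.0577
grip_force: 0.0
```

Call:
carry_out(commands=[[0.9, [0, 15, 0], [0, 0, 0]], [0.9, [0, 15, 0], [0, 0, 0]], [0.9, [0, 15, 0], [0, 0, 0]], [0.9, [0, 15, 0], [0, 0, 0]], [0.9, [0, 3, 0], [0, 0, 0]], [0.9, [0, 3, 0], [0, 0, 0]], [0.9, [0, 0, 0], [0, 0, 0]]])

```text
time_s: 5.72
ee_pos: [0.5065, 0.1477, 0.1236]
eef_rot: [3.141, -0.0, -0.12]
force: [-2.5, -2.0, 5.0]
grip_width: 0.0196
grip_force: 20.0
```

```bash
python3 - <<'E'
from h import *
c=snap('wrist')
go([.5,.15,.123],-.12)
c=snap('top'); c2=c
E
```

```text
t 5.78 from [0.5065 0.1478 0.1236] [ 3.141 -0.    -0.12 ] shift [-6.7 -1.4  0.6] n 0.1 turn -0.0
```

Call:
carry_out(commands=[[0.9, [0, 2, 0], [0, 0, 0]], [0.9, [0, 2, 0], [0, 0, 0]], [0.9, [0, 0, 0], [0, 0, 0]]])

```text
time_s: 6.2
ee_pos: [0.5062, 0.1456, 0.1236]
eef_rot: [-3.138, -0.001, -0.12]
force: [0.5, 13.7, 2.3]
grip_width: 0.02
grip_force: 20.0
```

Call:
carry_out(commands=[[0.9, [0, 2, 0], [0, 0, 0]], [0.9, [0, 2, 0], [0, 0, 0]], [0.9, [0, 0, 0], [0, 0, 0]]])

```text
time_s: 6.58
ee_pos: [0.5061, 0.1448, 0.1238]
eef_rot: [-3.132, -0.002, -0.119]
force: [4.7, 39.5, -3.2]
grip_width: 0.0198
grip_force: 20.0
```

Force rises to 39 N with no motion, so the grip is at the off stop. I'll release it, rise, and measure the sockets from their coloured dots.

Call:
carry_out(commands=[[0, [0, -5, 0], [0, 0, 0]], [0, [0, 0, 0], [0, 0, 0]], [0, [0, 0, 0], [0, 0, 0]], [0, [0, 0, -40], [0, 0, 0]], [0, [0, 0, -45], [0, 0, 0]], [0, [0, -20, 0], [0, 0, 0]], [0, [0, -20, 0], [0, 0, 0]], [0, [0, 0, 0], [0, 0, 0]]])

```text
time_s: 7.58
ee_pos: [0.5104, 0.1859, 0.2069]
eef_rot: [3.141, 0.002, -0.118]
force: [0.6, 0.4, 0.1]
grip_width: 0.0933
grip_force: 0.0
```

```bash
cat >> h.py <<'E'
def blobs(img,lo,hi,amin,amax):
    m=cv2.inRange(cv2.cvtColor(img,cv2.COLOR_BGR2HSV),lo,hi)
    n,_,s,c=cv2.connectedComponentsWithStats(m)
    return [(c[i],s[i,4]) for i in range(1,n) if amin<=s[i,4]<=amax]
E
python3 - <<'E'
from h import *
c=snap('wrist','w2.png')
for nm,lo,hi in(('g',(45,80,60),(80,255,255)),('y',(22,90,150),(34,255,255))):
    for p,a in blobs(c['img'],lo,hi,40,400): print(nm,np.round(p,1),a,np.round(ray(c,*p,.0905),4))
places(['socket1','power_top','spent1_c','tray_in'],'wrist')
go([.594,.08,.21],-.12)
snap('top'); places(['socket1','power_top','spent1_c','lamp1_c'],'top')
E
```

```text
g [126.   42.6] 110 [0.6672 0.3023 0.0905]
g [290.6  43.7] 106 [0.653  0.1885 0.0905]
g [455.   44.8] 107 [0.6388 0.0746 0.0905]
g [141.7 174.6] 83 [0.577  0.3136 0.0905]
g [292.5 175.4] 85 [0.5628 0.1997 0.0905]
g [442.7 176.4] 83 [0.5484 0.0859 0.0905]
y [71.  99.7] 105 [0.6354 0.3512 0.0905]
y [229.8 100.7] 99 [0.6212 0.2374 0.0905]
y [388.  101.6] 103 [0.607  0.1237 0.0905]
y [196.4 123.2] 93 [0.6088 0.2646 0.0905]
y [352.5 124.1] 95 [0.5946 0.1507 0.0905]
wrist socket1 [(0.88, [0.606, 0.196, 0.094]), (0.7, [0.619, 0.309, 0.1]), (0.45, [0.394, 0.398, -0.001])]
wrist power_top [(0.76, [0.504, 0.149, 0.144])]
wrist spent1_c []
wrist tray_in []
t 7.83 from [0.5108 0.1843 0.208 ] [ 3.141e+00  1.000e-03 -1.210e-01] shift [95.1 93.6 -2. ] n 2.7 turn -0.001
top socket1 [(0.9, [0.621, 0.308, 0.098]), (0.74, [0.592, 0.083, 0.096]), (0.7, [0.613, 0.196, 0.097])]
top power_top [(0.38, [0.506, 0.15, 0.145])]
top spent1_c []
top lamp1_c [(0.87, [0.428, -0.41, 0.039]), (0.33, [0.768, -0.104, 0.004])]
```

View pics/w2.png

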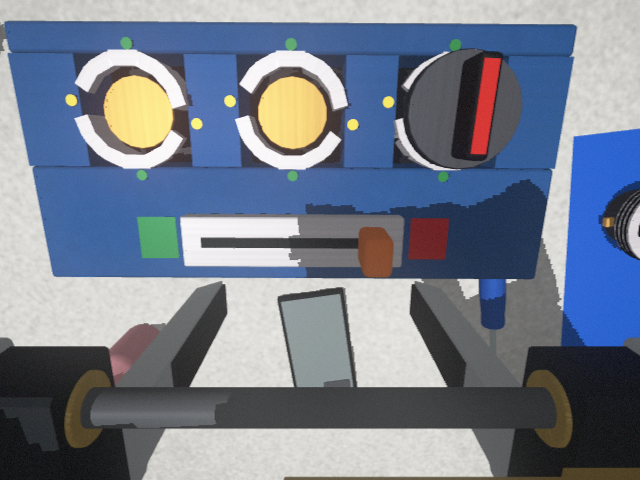

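The dots give s1 (0.6221,0.3080), s2 (0.6079,0.1941) and s3 (0.5936,0.0803), with yaw -0.1245 and spacing 114.7 mm, which matches the 115 mm given. The power grip at (375,235) is at the red end. Now for the spent lamp in socket3.

Call:
carry_out(commands=[[0, [31.6, 31.2, 0], [0, 0, 0]], [0, [31.6, 31.2, 0], [0, 0, 0]], [0, [31.6, 31.2, 0], [0, 0, 0]], [0, [0, 0, 0], [0, 0, 0.0035]], [0, [0, 0, 40], [0, 0, 0]], [0, [0, 0, 38], [0, 0, 0]], [0, [0, 0, 3], [0, 0, 0]]])

```text
time_s: 8.95
ee_pos: [0.5923, 0.0809, 0.1254]
eef_rot: [3.141, 0.004, -0.123]
force: [-0.1, 0.4, 1.4]
grip_width: 0.094
grip_force: 0.0
```

Call:
carry_out(commands=[[1, [0, 0, 0], [0, 0, 0]], [1, [0, 0, 0], [0, 0, 0]], [1, [0, 0, 0], [0, 0, 0]], [1, [0, 0, 0], [0, 0, 0]], [1, [0, 0, 0], [0, 0, 0]], [1, [0, 0, 0], [0, 0, 0]], [1, [0, 0, 0], [0, 0, 0]], [1, [0, 0, 0], [0, 0, 0]]], squeeze=40)

```text
time_s: 9.95
ee_pos: [0.5938, 0.0804, 0.1274]
eef_rot: [3.142, 0.0, -0.124]
force: [-0.1, -0.3, -0.3]
grip_width: 0.0178
grip_force: 0.0
```

Call:
carry_out(commands=[[1, [0, 0, 2], [0, 0, 0]], [1, [0, 0, 2], [0, 0, 0]], [1, [0, 0, 2], [0, 0, 0]], [1, [0, 0, 0], [0, 0, 0]]])

```text
time_s: 10.45
ee_pos: [0.5941, 0.0804, 0.1218]
eef_rot: [-3.141, -0.001, -0.124]
force: [-0.4, -0.4, 6.2]
grip_width: 0.0139
grip_force: 40.0
```

Call:
carry_out(commands=[[1, [0, 0, 1.5], [0, 0, 0]], [1, [0, 0, 1], [0, 0, 0]], [1, [0, 0, 0], [0, 0, 0]]])

```text
time_s: 10.82
ee_pos: [0.5941, 0.0804, 0.1197]
eef_rot: [-3.141, -0.001, -0.124]
force: [-2.2, -0.3, 8.5]
grip_width: 0.0139
grip_force: 40.0
```

Call:
carry_out(commands=[[1, [0, 0, 1], [0, 0, 0]], [1, [0, 0, 0], [0, 0, 0]], [1, [0, 0, 0], [0, 0, -0.1]], [1, [0, 0, 0], [0, 0, -0.1]], [1, [0, 0, 0], [0, 0, 0]]])

```text
time_s: 11.45
ee_pos: [0.5948, 0.0807, 0.1196]
eef_rot: [-3.141, -0.003, 0.078]
force: [-0.3, 0.7, 13.7]
grip_width: 0.0136
grip_force: 40.0
```

Call:
carry_out(commands=[[1, [0, 0, 0], [0, 0, -0.15]], [1, [0, 0, 0], [0, 0, -0.15]], [1, [0, 0, 0], [0, 0, 0]]])

```text
time_s: 11.82
ee_pos: [0.5948, 0.0808, 0.1196]
eef_rot: [3.141, -0.003, 0.379]
force: [0.5, 1.5, 13.8]
grip_width: 0.0139
grip_force: 40.0
```

```bash
python3 - <<'E'
from h import *
o=ctrl.get_obs(); print(np.round(o['force'],1),np.round(o['moment'],2),o['eef_rot'],o['ee_pos'],o['grip_width'])
snap('wrist','w3.png')
E
```

```text
[ 0.5  1.5 13.8] [0.32 0.23 0.13] [ 3.14111981 -0.00344383  0.3787073 ] [0.59481773 0.08080266 0.11962039] 0.013855917333486498
```

View pics/w3.png

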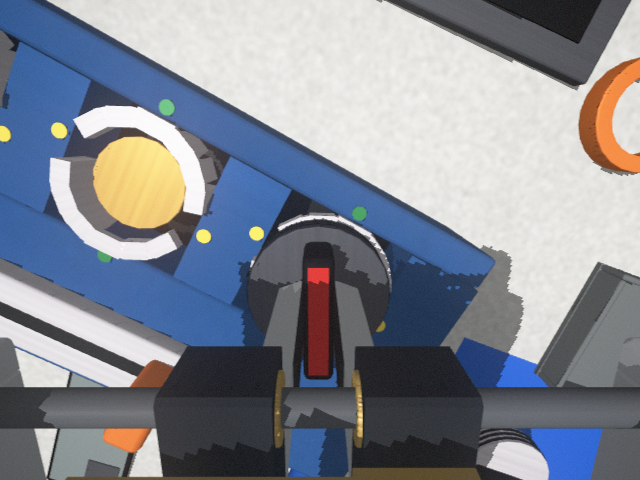

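The bar at (318,320) turns with the fingers and has left the green dot, so it works. I'll turn on to the slots.

Call:
carry_out(commands=[[1, [0, 0, 0], [0, 0, -0.15]], [1, [0, 0, 0], [0, 0, -0.15]], [1, [0, 0, 0], [0, 0, -0.15]], [1, [0, 0, 0], [0, 0, -0.15]], [1, [0, 0, 0], [0, 0, -0.15]], [1, [0, 0, 0], [0, 0, -0.14]], [1, [0, 0, 0], [0, 0, 0]]])

```text
time_s: 12.75
ee_pos: [0.5947, 0.0809, 0.1196]
eef_rot: [3.139, -0.002, 1.269]
force: [-1.5, 1.3, 13.8]
grip_width: 0.0135
grip_force: 40.0
```

Call:
carry_out(commands=[[1, [0, 0, -5], [0, 0, 0]], [1, [0, 0, -5], [0, 0, 0]], [1, [0, 0, -5], [0, 0, 0]], [1, [0, 0, 0], [0, 0, 0]]])

```text
time_s: 13.25
ee_pos: [0.5937, 0.0804, 0.1328]
eef_rot: [-3.141, 0.0, 1.266]
force: [1.1, 0.3, 0.2]
grip_width: 0.0135
grip_force: 40.0
```

Call:
carry_out(commands=[[1, [0, 0, -10], [0, 0, 0]], [1, [0, 0, -20], [0, 0, 0]], [1, [0, 0, -40], [0, 0, 0]], [1, [0, 0, -20], [0, 0, 0]], [1, [0, 0, 0], [0, 0, 0]]])

```text
time_s: 13.88
ee_pos: [0.5941, 0.0804, 0.2242]
eef_rot: [3.14, -0.001, 1.266]
force: [-0.0, -0.0, -2.9]
grip_width: 0.0138
grip_force: 40.0
```

```bash
python3 - <<'E'
from h import *
c=snap('top'); print(ray(c,408,217,.01),[np.round(ray(c,*p,.03),3) for p in((362,196),(453,192),(456,240),(364,241))])
o=ctrl.get_obs(); print(np.round(o['force'],1),o['grip_width'])
places(['tray_in','spent1_c'],'top'); go([.608,-.25,.215],1.54)
E
```

```text
[ 0.60888635 -0.25160401  0.01      ] [array([ 0.66 , -0.139,  0.03 ]), array([ 0.664, -0.359,  0.03 ]), array([ 0.547, -0.36 ,  0.03 ]), array([ 0.551, -0.14 ,  0.03 ])]
[-1.1  0.4 -3.3] 0.013703828223288153
top tray_in [(0.94, [0.606, -0.255, 0.006]), (0.4, [0.746, -0.236, -0.001])]
top spent1_c [(0.74, [0.605, -0.252, 0.01])]
t 14.03 from [0.5933 0.0803 0.2215] [-3.139e+00  1.000e-03  1.266e+00] shift [-310.7  113.1    6.6] n 6.6 turn -0.274
```

Call:
carry_out(commands=[[1, [-44.4, 16.2, 0], [0, 0, 0]], [1, [-44.4, 16.2, 0], [0, 0, 0]], [1, [-44.4, 16.2, 0], [0, 0, 0]], [1, [-44.4, 16.2, 0], [0, 0, 0]], [1, [-44.4, 16.2, 0], [0, 0, 0]], [1, [-44.4, 16.2, 0], [0, 0, 0]], [1, [-44.4, 16.2, 0], [0, 0, 0]], [1, [0, 0, 0], [0, 0, -0.13]], [1, [0, 0, 0], [0, 0, -0.14]], [1, [0, 0, 0], [0, 0, 0]]])

```text
time_s: 15.28
ee_pos: [0.6085, -0.2501, 0.2216]
eef_rot: [-3.14, -0.001, 1.535]
force: [-0.1, -0.4, -2.1]
grip_width: 0.0137
grip_force: 40.0
```

Call:
carry_out(commands=[[1, [0, 0, 45], [0, 0, 0]], [1, [0, 0, 45], [0, 0, 0]], [1, [0, 0, 45], [0, 0, 0]], [1, [0, 0, 20], [0, 0, 0]], [1, [0, 0, 7], [0, 0, 0]], [1, [0, 0, 2], [0, 0, 0]], [1, [0, 0, 0], [0, 0, 0]]])

```text
time_s: 16.15
ee_pos: [0.6094, -0.2504, 0.0603]
eef_rot: [3.14, 0.001, 1.536]
force: [0.2, -0.5, -2.1]
grip_width: 0.0137
grip_force: 40.0
```

Call:
carry_out(commands=[[1, [0, 0, 1.5], [0, 0, 0]], [1, [0, 0, 1], [0, 0, 0]], [1, [0, 0, 0], [0, 0, 0]], [1, [0, 0, 0], [0, 0, 0]]])

```text
time_s: 16.65
ee_pos: [0.6092, -0.2502, 0.0572]
eef_rot: [3.141, 0.0, 1.536]
force: [-0.9, 0.1, 5.5]
grip_width: 0.0139
grip_force: 40.0
```

Call:
carry_out(commands=[[1, [0, 0, 1], [0, 0, 0]], [1, [0, 0, 1], [0, 0, 0]], [1, [0, 0, 0], [0, 0, 0]]])

```text
time_s: 17.02
ee_pos: [0.6093, -0.2503, 0.0571]
eef_rot: [3.14, 0.001, 1.536]
force: [-8.7, 4.0, 21.3]
grip_width: 0.0137
grip_force: 40.0
```

On the floor (TCP 52 mm above the foot). I'll release it and move to the nearer fresh lamp.

Call:
carry_out(commands=[[1, [0, 0, -2], [0, 0, 0]], [0, [0, 0, 0], [0, 0, 0]], [0, [0, 0, 0], [0, 0, 0]], [0, [0, 0, 0], [0, 0, 0]], [0, [0, 0, 0], [0, 0, 0]], [0, [0, 0, -45], [0, 0, 0]], [0, [0, 0, -45], [0, 0, 0]], [0, [0, 0, -50], [0, 0, 0]], [0, [0, 0, 0], [0, 0, 0]]])

```text
time_s: 18.15
ee_pos: [0.6101, -0.2507, 0.201]
eef_rot: [3.135, 0.003, 1.536]
force: [0.8, -0.2, -1.3]
grip_width: 0.0902
grip_force: 0.0
```

```bash
python3 - <<'E'
from h import *
snap('top','t2.png'); places(['lamp1_c','spent1_c','tray_in'],'top'); snap('scene');places(['lamp1_c','spent1_c'],'scene'); go([.44,-.132,.2],1.57)
E
```

```text
top lamp1_c [(0.64, [0.43, -0.408, 0.039]), (0.42, [0.61, 0.195, 0.096])]
top spent1_c []
top tray_in [(0.92, [0.607, -0.25, 0.006])]
scene lamp1_c [(0.6, [0.428, -0.41, 0.038])]
scene spent1_c [(0.3, [0.476, -0.13, 0.04]), (0.28, [0.425, -0.41, 0.038])]
t 18.5 from [ 0.6086 -0.25    0.1952] [-3.140e+00 -1.000e-03  1.536e+00] shift [ 112.1 -172.5   -4.4] n 4.1 turn -0.034
```

View pics/t2.png

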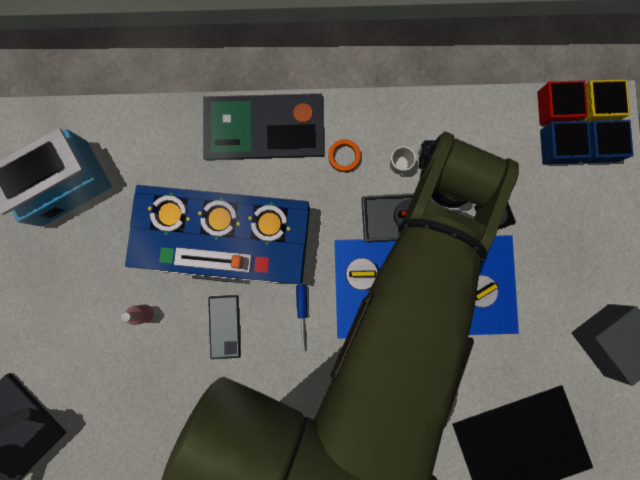

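The top view shows the spent lamp in the tray at about (405,213), all three sockets empty, and the fresh lamps where they were at (362,273) and (485,291).

Call:
carry_out(commands=[[0, [21, -35, 0], [0, 0, 0]], [0, [21, -35, 0], [0, 0, 0]], [0, [21, -35, 0], [0, 0, 0]], [0, [21, -35, 0], [0, 0, 0]], [0, [0, 0, 0], [0, 0, 0]], [0, [0, 0, 0], [0, 0, 0]]])

```text
time_s: 19.25
ee_pos: [0.4722, -0.1616, 0.1965]
eef_rot: [3.141, 0.0, 1.536]
force: [-1.1, -0.6, -0.1]
grip_width: 0.0938
grip_force: 0.0
```

```bash
cat >> h.py <<'E'
def bar(c,near,z=.0785,r=.06):
    m=cv2.inRange(cv2.cvtColor(c['img'],cv2.COLOR_BGR2HSV),(20,90,90),(36,255,255))
    n,l,s,ce=cv2.connectedComponentsWithStats(m); out=[]
    for i in range(1,n):
        if s[i,4]<30: continue
        p=ray(c,*ce[i],z)
        if np.hypot(*(p[:2]-near[:2]))>r: continue
        (cx,cy),_,_=rc=cv2.minAreaRect(np.argwhere(l==i)[:,::-1].astype(np.float32))
        b=cv2.boxPoints(rc); w=[ray(c,*q,z)[:2] for q in b]
        e=max((w[1]-w[0],w[2]-w[1]),key=np.linalg.norm); sh=min(np.linalg.norm(w[1]-w[0]),np.linalg.norm(w[2]-w[1]))
        print('bar',np.round(np.mean(w,0),4),'len',round(np.linalg.norm(e),4),'w',round(sh,4),'yaw',round(np.arctan2(e[1],e[0])%np.pi,3),'area',s[i,4])
E
python3 - <<'E'
from h import *
c=snap('wrist','w4.png'); bar(c,np.array([.472,-.132])); bar(c,np.array([.43,-.41]))
places(['lamp1_c'],'wrist'); go([.472,-.132,.2],1.6)
c=snap('top'); bar(c,np.array([.472,-.132])); bar(c,np.array([.43,-.41]))
E
```

```text
bar [ 0.4739 -0.1302] len 0.0519 w 0.0093 yaw 1.57 area 812
bar [ 0.4183 -0.3953] len 0.0212 w 0.0098 yaw 2.084 area 150
wrist lamp1_c [(0.85, [0.422, -0.414, 0.039])]
t 19.35 from [ 0.4723 -0.1618  0.1962] [-3.141 -0.     1.536] shift [29.7 -1.4 -3.8] n 0.6 turn -0.064
bar [ 0.473  -0.1166] len 0.0228 w 0.0068 yaw 1.544 area 41
bar [ 0.4251 -0.409 ] len 0.0516 w 0.0096 yaw 2.085 area 95
```

View pics/w4.png

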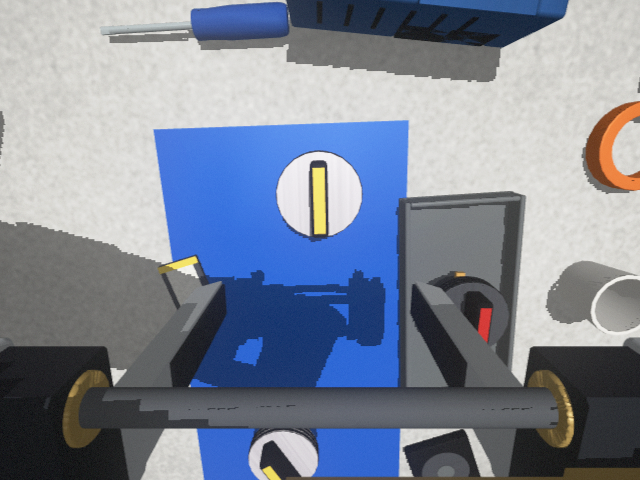

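The wrist view shows fresh lamp A at (319,195) with its bar nearly straight up the image, giving (0.474,-0.130) and yaw 1.57. The spent lamp stands in the tray at (470,310).

Call:
carry_out(commands=[[0, [31.8, 0.6, 0], [0, 0, 0]], [0, [0, 0, 0], [0, 0, -0.034]], [0, [0, 0, 50], [0, 0, 0]], [0, [0, 0, 50], [0, 0, 0]], [0, [0, 0, 35], [0, 0, 0]], [0, [0, 0, 9], [0, 0, 0]], [0.3, [0, 0, 0], [0, 0, 0]], [1, [0, 0, 0], [0, 0, 0]], [1, [0, 0, 0], [0, 0, 0]], [1, [0, 0, 0], [0, 0, 0]]])

```text
time_s: 20.65
ee_pos: [0.4738, -0.1297, 0.053]
eef_rot: [3.141, 0.0, 1.57]
force: [0.3, 0.5, 0.3]
grip_width: 0.0578
grip_force: 0.0
```

Call:
carry_out(commands=[[1, [0, 0, 0], [0, 0, 0]], [1, [0, 0, 0], [0, 0, 0]], [1, [0, 0, 0], [0, 0, 0]], [1, [0, 0, 0], [0, 0, 0]], [1, [0, 0, 0], [0, 0, 0]], [1, [0, 0, 0], [0, 0, 0]], [1, [0, 0, 0], [0, 0, 0]], [1, [0, 0, 0], [0, 0, 0]]])

```text
time_s: 21.65
ee_pos: [0.4734, -0.1296, 0.0524]
eef_rot: [-3.141, -0.0, 1.57]
force: [0.1, 0.0, -1.7]
grip_width: 0.0139
grip_force: 40.0
```

Call:
carry_out(commands=[[1, [0, 0, -50], [0, 0, 0]], [1, [0, 0, -50], [0, 0, 0]], [1, [0, 0, -50], [0, 0, 0]], [1, [0, 0, -14], [0, 0, 0]], [1, [0, 0, 0], [0, 0, 0.149]], [1, [0, 0, 0], [0, 0, 0.149]], [1, [0, 0, 0], [0, 0, 0]]])

```text
time_s: 22.52
ee_pos: [0.4731, -0.1294, 0.2151]
eef_rot: [-3.139, -0.0, 1.273]
force: [0.8, 1.0, -1.0]
grip_width: 0.0138
grip_force: 40.0
```

```bash
python3 - <<'E'
from h import *
c=snap('wrist','w5.png');bar(c,np.array(ctrl.get_obs()['ee_pos']),ctrl.get_obs()['ee_pos'][2]+.0265); go([.6079,.1941,.215],1.272); go([.5936,.0803,.215],1.272)
E
```

```text
bar [ 0.4729 -0.1294] len 0.0513 w 0.0093 yaw 1.281 area 2284
bar [ 0.4302 -0.1116] len 0.0163 w 0.0029 yaw 0.269 area 218
bar [ 0.4419 -0.1661] len 0.0425 w 0.004 yaw 1.183 area 340
bar [ 0.4778 -0.1768] len 0.0418 w 0.0042 yaw 1.342 area 390
t 22.57 from [ 0.4732 -0.1295  0.2153] [-3.14  -0.     1.276] shift [3.488e+02 3.470e+01 3.000e-01] n 7.0 turn 0.004
t 22.57 from [ 0.4732 -0.1295  0.2153] [-3.14  -0.     1.276] shift [235.7  54.2   0.3] n 4.8 turn 0.004
```

View pics/w5.png

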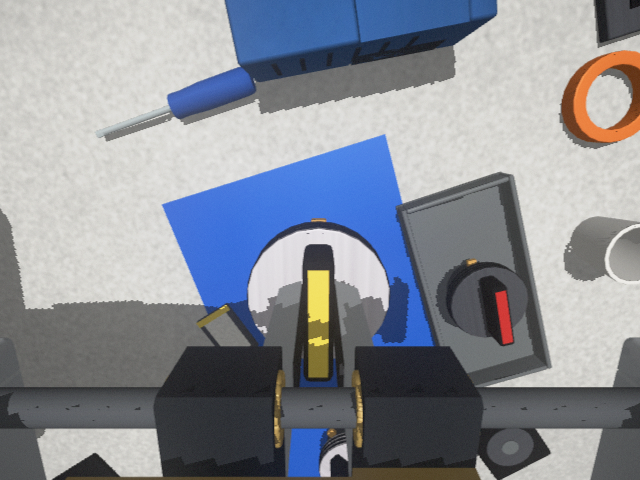

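Lamp A is held centred, with the bar stripe at (318,320). On to socket2.

Call:
carry_out(commands=[[1, [49.8, 5, 0], [0, 0, 0]], [1, [49.8, 5, 0], [0, 0, 0]], [1, [49.8, 5, 0], [0, 0, 0]], [1, [49.8, 5, 0], [0, 0, 0]], [1, [49.8, 4.9, 0], [0, 0, 0]], [1, [49.8, 4.9, 0], [0, 0, 0]], [1, [50, 4.9, 0], [0, 0, 0.003]], [1, [0, 0, 0], [0, 0, 0]], [1, [0, 0, 0], [0, 0, 0]]])

```text
time_s: 23.7
ee_pos: [0.609, 0.1932, 0.2156]
eef_rot: [-3.14, 0.001, 1.272]
force: [0.7, -1.5, -2.7]
grip_width: 0.014
grip_force: 40.0
```

```bash
python3 - <<'E'
from h import *
c=snap('wrist','w6.png'); go([.6079,.1941,.136],1.272)
for nm,lo,hi in(('g',(45,80,60),(80,255,255)),('y',(22,90,150),(34,255,255))):
    for p,a in blobs(c['img'],lo,hi,30,500): print(nm,np.round(p,1),a,np.round(ray(c,*p,.0905),4))
E
```

```text
t 23.75 from [0.609  0.1928 0.216 ] [-3.141e+00  1.000e-03  1.270e+00] shift [ 1.  -1.4 80. ] n 1.6 turn -0.002
g [350.3  77. ] 95 [0.6671 0.3026 0.0905]
g [230.  100.1] 90 [0.5771 0.3138 0.0905]
g [371.8 227.1] 67 [0.653  0.1887 0.0905]
g [262.  245.1] 45 [0.5624 0.2007 0.0905]
y [288.2  19.9] 111 [0.6354 0.3516 0.0905]
y [290.9 151.6] 82 [0.6088 0.2649 0.0905]
y [316.7 180.7] 80 [0.6212 0.2378 0.0905]
y [315.3 340.5] 105 [0.5783 0.1035 0.0905]
```

Call:
carry_out(commands=[[1, [1, -1.3, 0], [0, 0, 0]], [1, [0, 0, 40], [0, 0, 0]], [1, [0, 0, 22], [0, 0, 0]], [1, [0, 0, 3], [0, 0, 0]], [1, [0, 0, 4], [0, 0, 0]], [1, [0, 0, 4], [0, 0, 0]], [1, [0, 0, 4], [0, 0, 0]], [1, [0, 0, 0], [0, 0, 0]]])

```text
time_s: 24.75
ee_pos: [0.6082, 0.195, 0.1393]
eef_rot: [-3.141, 0.0, 1.269]
force: [-0.7, -0.4, -2.1]
grip_width: 0.0137
grip_force: 40.0
```

Call:
carry_out(commands=[[1, [0, 0, 3], [0, 0, 0]], [1, [0, 0, 3], [0, 0, 0]], [1, [0, 0, 3], [0, 0, 0]], [1, [0, 0, 0], [0, 0, 0]]])

```text
time_s: 25.25
ee_pos: [0.6085, 0.195, 0.1306]
eef_rot: [3.141, -0.0, 1.269]
force: [-0.8, 0.2, 1.1]
grip_width: 0.0139
grip_force: 40.0
```

Call:
carry_out(commands=[[1, [0, 0, 3], [0, 0, 0]], [1, [0, 0, 3], [0, 0, 0]], [1, [0, 0, 2], [0, 0, 0]], [1, [0, 0, 0], [0, 0, 0]], [1, [0, 0, 0], [0, 0, 0]]])

```text
time_s: 25.88
ee_pos: [0.6085, 0.195, 0.1228]
eef_rot: [3.141, -0.0, 1.269]
force: [-0.1, 0.8, 6.0]
grip_width: 0.0135
grip_force: 40.0
```

Call:
carry_out(commands=[[1, [0, 0, 1.6], [0, 0, 0]], [1, [0, 0, 0], [0, 0, 0]], [1, [0, 0, 0], [0, 0, 0.1]], [1, [0, 0, 0], [0, 0, 0.15]], [1, [0, 0, 0], [0, 0, 0.15]], [1, [0, 0, 0], [0, 0, 0]]])

```text
time_s: 26.62
ee_pos: [0.6087, 0.195, 0.1214]
eef_rot: [3.141, -0.001, 0.867]
force: [1.2, 0.0, 7.1]
grip_width: 0.0135
grip_force: 40.0
```

```bash
python3 - <<'E'
from h import *
o=ctrl.get_obs(); print(np.round(o['force'],1),np.round(o['moment'],2),o['ee_pos']); go([.6079,.1941,.1216],-.1245)
c=snap('wrist');bar(c,np.array(o['ee_pos']),o['ee_pos'][2]+.0265)
E
```

```text
[1.2 0.  7.1] [-0.06 -0.02 -0.08] [0.60865753 0.19498573 0.12143771]
t 26.62 from [0.6087 0.195  0.1214] [ 3.141e+00 -1.000e-03  8.670e-01] shift [-1.2 -0.  -0.2] n 0.0 turn 0.991
bar [0.6318 0.2428] len 0.0054 w 0.0054 yaw 2.899 area 160
bar [0.608  0.1951] len 0.0514 w 0.0093 yaw 0.874 area 2277
bar [0.5654 0.1738] len 0.0418 w 0.0039 yaw 0.79 area 337
bar [0.5937 0.1496] len 0.0429 w 0.0044 yaw 0.917 area 446
```

Call:
carry_out(commands=[[1, [0, 0, 0], [0, 0, 0.165]], [1, [0, 0, 0], [0, 0, 0.165]], [1, [0, 0, 0], [0, 0, 0.165]], [1, [0, 0, 0], [0, 0, 0.165]], [1, [0, 0, 0], [0, 0, 0.165]], [1, [0, 0, 0], [0, 0, 0.165]], [1, [0, 0, 0], [0, 0, 0.02]], [1, [0, 0, 0], [0, 0, 0]]])

```text
time_s: 27.68
ee_pos: [0.6087, 0.195, 0.1215]
eef_rot: [-3.141, -0.001, -0.141]
force: [0.1, -0.6, 6.0]
grip_width: 0.0135
grip_force: 40.0
```

Call:
carry_out(commands=[[1, [0, 0, -2], [0, 0, 0]], [1, [0, 0, -2], [0, 0, 0]], [1, [0, 0, -2], [0, 0, 0]], [1, [0, 0, 0], [0, 0, 0]], [1, [0, 0, 0], [0, 0, 0]]])

```text
time_s: 28.3
ee_pos: [0.6085, 0.195, 0.1268]
eef_rot: [-3.141, -0.0, -0.141]
force: [3.1, 1.1, 3.6]
grip_width: 0.014
grip_force: 40.0
```

Call:
carry_out(commands=[[0, [0, 0, 0], [0, 0, 0]], [0, [0, 0, 0], [0, 0, 0]], [0, [0, 0, 0], [0, 0, 0]], [0, [0, 0, 0], [0, 0, 0]], [0, [0, 0, 0], [0, 0, 0]], [0, [0, 0, -40], [0, 0, 0]], [0, [0, 0, -40], [0, 0, 0]], [0, [-20, 40, 0], [0, 0, 0]], [0, [-20, 40, 0], [0, 0, 0]], [0, [0, 0, 0], [0, 0, 0]]])

```text
time_s: 29.55
ee_pos: [0.5566, 0.1196, 0.2075]
eef_rot: [3.142, -0.0, -0.143]
force: [1.0, 0.6, -0.5]
grip_width: 0.0942
grip_force: 0.0
```

```bash
python3 - <<'E'
from h import *
o=ctrl.get_obs()
c=snap('wrist','w7.png');bar(c,np.array([.608,.194]),.098+.016+.0395); go([.425,-.409,.21],2.085)
places(['lamp1_c'],'wrist')
c=snap('top');bar(c,np.array([.425,-.409])); bar(c,np.array([.608,.194]),.098+.016+.0395);places(['lamp1_c'],'top')
E
```

```text
bar [0.607  0.1957] len 0.0527 w 0.0097 yaw 3.0 area 1359
bar [0.6028 0.1417] len 0.0055 w 0.0055 yaw 2.97 area 79
bar [0.6142 0.2313] len 0.0058 w 0.0058 yaw 1.867 area 83
t 29.6 from [0.5574 0.1207 0.2075] [-3.141e+00 -1.000e-03 -1.420e-01] shift [-56.1 543.1  -2.7] n 10.9 turn -2.227
wrist lamp1_c []
bar [ 0.4255 -0.4088] len 0.0516 w 0.0106 yaw 2.085 area 109
top lamp1_c [(0.78, [0.429, -0.406, 0.04])]
```

View pics/w7.png

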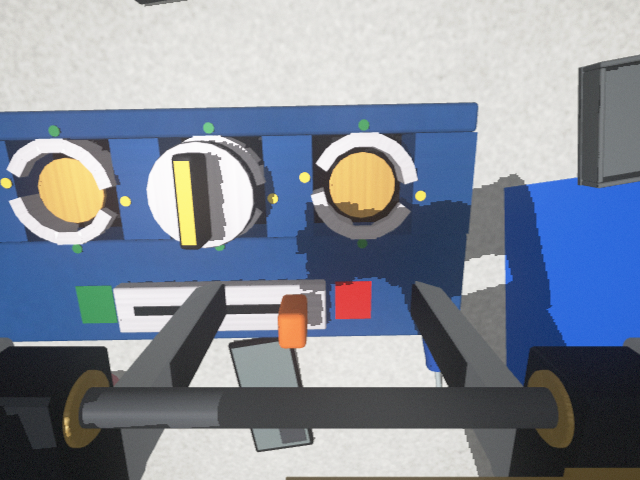

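The wrist view shows lamp A in socket2 at (200,195), with its bar in line with the green dots at (208,128) and (219,245). The stripe length fits the locked height and its yaw is -0.142 against -0.1245. Next is lamp B.

Call:
carry_out(commands=[[0, [-3.1, 47.2, 0], [0, 0, 0]], [0, [-3.1, 47.2, 0], [0, 0, 0]], [0, [-3.1, 47.2, 0], [0, 0, 0]], [0, [-3.1, 47.2, 0], [0, 0, 0]], [0, [-3.1, 47.2, 0], [0, 0, 0]], [0, [-3.1, 47.2, 0], [0, 0, 0]], [0, [-3.1, 47.2, 0], [0, 0, 0]], [0, [-3.1, 47.2, 0], [0, 0, 0]], [0, [-3.1, 47.2, 0], [0, 0, 0]], [0, [-3.1, 47.2, 0], [0, 0, 0]]])

```text
time_s: 31.0
ee_pos: [0.4609, -0.3429, 0.2066]
eef_rot: [-3.141, 0.0, -0.14]
force: [0.7, -0.3, -0.3]
grip_width: 0.094
grip_force: 0.0
```

Call:
carry_out(commands=[[0, [-3.1, 47.2, 0], [0, 0, 0]], [0, [-3.1, 47.2, 0], [0, 0, 0]], [0, [0, 0, 0], [0, 0, -0.171]], [0, [0, 0, 0], [0, 0, -0.171]], [0, [0, 0, 0], [0, 0, -0.171]], [0, [0, 0, 0], [0, 0, -0.171]], [0, [0, 0, 0], [0, 0, -0.171]], [0, [0, 0, 0], [0, 0, -0.171]], [0, [0, 0, 0], [0, 0, -0.171]], [0, [0, 0, 0], [0, 0, -0.171]]])

```text
time_s: 32.25
ee_pos: [0.4421, -0.434, 0.2063]
eef_rot: [-3.141, -0.0, 1.234]
force: [0.1, 0.1, -0.5]
grip_width: 0.0937
grip_force: 0.0
```

Call:
carry_out(commands=[[0, [0, 0, 0], [0, 0, -0.171]], [0, [0, 0, 0], [0, 0, -0.171]], [0, [0, 0, 0], [0, 0, -0.171]], [0, [0, 0, 0], [0, 0, -0.171]], [0, [0, 0, 0], [0, 0, -0.175]], [0, [0, 0, 0], [0, 0, 0]], [0, [0, 0, 0], [0, 0, 0]]])

```text
time_s: 33.12
ee_pos: [0.4416, -0.4341, 0.2066]
eef_rot: [-3.142, -0.0, 2.083]
force: [0.8, 0.3, -0.8]
grip_width: 0.0938
grip_force: 0.0
```

```bash
python3 - <<'E'
from h import *
c=snap('wrist','w8.png');bar(c,np.array([.425,-.409])); go([.425,-.409,.052],2.085)
E
```

```text
bar [ 0.4262 -0.4098] len 0.0513 w 0.0095 yaw 2.085 area 770
t 33.17 from [ 0.4415 -0.4342  0.2066] [-3.142 -0.     2.083] shift [ 30.   -2.  154.7] n 3.2 turn -0.002
```

View pics/w8.png

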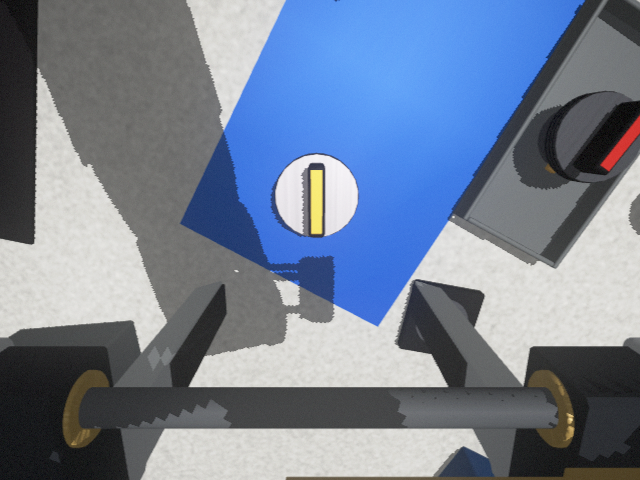

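Lamp B is at (316,195) with its bar along the image vertical, giving (0.4262,-0.4098) and yaw 2.085.

Call:
carry_out(commands=[[0, [28.8, -1.4, 0], [0, 0, 0]], [0, [0, 0, 50], [0, 0, 0]], [0, [0, 0, 50], [0, 0, 0]], [0, [0, 0, 45], [0, 0, 0]], [0, [0, 0, 9.5], [0, 0, 0]], [0.3, [0, 0, 0], [0, 0, 0]], [1, [0, 0, 0], [0, 0, 0]], [1, [0, 0, 0], [0, 0, 0]], [1, [0, 0, 0], [0, 0, 0]], [1, [0, 0, 0], [0, 0, 0]]])

```text
time_s: 34.42
ee_pos: [0.4259, -0.41, 0.0526]
eef_rot: [3.142, 0.0, 2.086]
force: [0.5, 0.1, 0.4]
grip_width: 0.0475
grip_force: 0.0
```

Call:
carry_out(commands=[[1, [0, 0, 0], [0, 0, 0]], [1, [0, 0, 0], [0, 0, 0]], [1, [0, 0, 0], [0, 0, 0]], [1, [0, 0, 0], [0, 0, 0]], [1, [0, 0, 0], [0, 0, 0]], [1, [0, 0, 0], [0, 0, 0]], [1, [0, 0, 0], [0, 0, 0]]])

```text
time_s: 35.3
ee_pos: [0.4258, -0.4098, 0.0523]
eef_rot: [-3.142, -0.0, 2.086]
force: [0.2, 0.3, -1.8]
grip_width: 0.0138
grip_force: 40.0
```

Call:
carry_out(commands=[[1, [0, 0, -50], [0, 0, 0]], [1, [0, 0, -50], [0, 0, 0]], [1, [0, 0, -50], [0, 0, 0]], [1, [0, 0, -14], [0, 0, 0]], [1, [0, 0, 0], [0, 0, 0.163]], [1, [0, 0, 0], [0, 0, 0.163]], [1, [0, 0, 0], [0, 0, 0.163]], [1, [0, 0, 0], [0, 0, 0.163]], [1, [0, 0, 0], [0, 0, 0.161]], [1, [0, 0, 0], [0, 0, 0]]])

```text
time_s: 36.55
ee_pos: [0.4255, -0.4096, 0.2147]
eef_rot: [-3.14, -0.001, 1.274]
force: [-0.3, -0.5, -2.0]
grip_width: 0.0135
grip_force: 40.0
```

```bash
python3 - <<'E'
from h import *
c=snap('wrist');o=ctrl.get_obs();bar(c,np.array(o['ee_pos']),o['ee_pos'][2]+.0265); go([.5936,.0803,.215],1.272);print(o['force'],o['ee_pos'])
E
```

```text
bar [ 0.4254 -0.4091] len 0.0512 w 0.0092 yaw 1.282 area 2296
bar [ 0.3943 -0.4458] len 0.0418 w 0.0037 yaw 1.181 area 307
bar [ 0.4302 -0.4566] len 0.0422 w 0.0038 yaw 1.352 area 371
t 36.6 from [ 0.4256 -0.4097  0.215 ] [-3.140e+00 -1.000e-03  1.277e+00] shift [5.176e+02 1.880e+01 5.000e-01] n 10.4 turn 0.005
[ 0.69153655 -0.26698536 -2.60259981] [ 0.42558426 -0.40966129  0.21504182]
```

Call:
carry_out(commands=[[1, [47, 1.7, 0], [0, 0, 0]], [1, [47, 1.7, 0], [0, 0, 0]], [1, [47, 1.7, 0], [0, 0, 0]], [1, [47, 1.7, 0], [0, 0, 0]], [1, [47, 1.7, 0], [0, 0, 0]], [1, [47, 1.7, 0], [0, 0, 0]], [1, [47, 1.7, 0], [0, 0, 0]], [1, [47, 1.7, 0], [0, 0, 0]], [1, [47, 1.7, 0], [0, 0, 0]], [1, [47, 1.7, 0], [0, 0, 0]]])

```text
time_s: 37.85
ee_pos: [0.58, 0.036, 0.2157]
eef_rot: [-3.141, 0.0, 1.277]
force: [0.6, -1.3, -2.2]
grip_width: 0.0138
grip_force: 40.0
```

Call:
carry_out(commands=[[1, [47.6, 1.7, 0], [0, 0, 0.004]], [1, [0, 0, 0], [0, 0, 0]], [1, [0, 0, 0], [0, 0, 0]]])

```text
time_s: 38.22
ee_pos: [0.5952, 0.0792, 0.2157]
eef_rot: [-3.141, 0.001, 1.272]
force: [0.5, 0.1, -2.2]
grip_width: 0.0143
grip_force: 40.0
```

```bash
python3 - <<'E'
from h import *
c=snap('wrist'); go([.5936,.0803,.136],1.272)
for nm,lo,hi in(('g',(45,80,60),(80,255,255)),('y',(22,90,150),(34,255,255))):
    for p,a in blobs(c['img'],lo,hi,30,500): print(nm,np.round(p,1),a,np.round(ray(c,*p,.0905),4))
bar(c,np.array([.608,.194]),.098+.016+.0395)
E
```

```text
t 38.27 from [0.5952 0.0787 0.216 ] [-3.141  0.     1.27 ] shift [ 1.1 -1.9 80. ] n 1.6 turn -0.002
g [349.9  77.5] 96 [0.653  0.1885 0.0905]
g [228.7 100.7] 73 [0.5622 0.1998 0.0905]
g [371.1 227.3] 72 [0.6387 0.0747 0.0905]
g [261.1 245. ] 43 [0.5479 0.0869 0.0905]
y [288.1  16.9] 38 [0.6221 0.2395 0.0905]
y [290.5 154.6] 36 [0.594  0.1489 0.0905]
y [316.4 181. ] 80 [0.6071 0.1236 0.0905]
y [316.6 341.3] 142 [ 0.5654 -0.0116  0.0905]
bar [0.6215 0.2222] len 0.0056 w 0.0023 yaw 2.716 area 38
bar [0.6071 0.1956] len 0.0523 w 0.0095 yaw 2.998 area 1597
bar [0.5995 0.1517] len 0.006 w 0.0055 yaw 1.255 area 81
```

Call:
carry_out(commands=[[1, [1, -1.5, 0], [0, 0, 0]], [1, [0, 0, 40], [0, 0, 0]], [1, [0, 0, 22], [0, 0, 0]], [1, [0, 0, 3], [0, 0, 0]], [1, [0, 0, 4], [0, 0, 0]], [1, [0, 0, 4], [0, 0, 0]], [1, [0, 0, 4], [0, 0, 0]], [1, [0, 0, 0], [0, 0, 0]]])

```text
time_s: 39.28
ee_pos: [0.5942, 0.0809, 0.1392]
eef_rot: [-3.141, 0.0, 1.269]
force: [0.6, 1.2, -1.6]
grip_width: 0.0138
grip_force: 40.0
```

Call:
carry_out(commands=[[1, [0, 0, 3], [0, 0, 0]], [1, [0, 0, 3], [0, 0, 0]], [1, [0, 0, 3], [0, 0, 0]], [1, [0, 0, 0], [0, 0, 0]]])

```text
time_s: 39.78
ee_pos: [0.5945, 0.0809, 0.1305]
eef_rot: [3.141, -0.0, 1.269]
force: [-0.5, -0.2, 1.3]
grip_width: 0.0136
grip_force: 40.0
```

Call:
carry_out(commands=[[1, [0, 0, 3], [0, 0, 0]], [1, [0, 0, 3], [0, 0, 0]], [1, [0, 0, 2], [0, 0, 0]], [1, [0, 0, 1.6], [0, 0, 0]], [1, [0, 0, 0], [0, 0, 0]], [1, [0, 0, 0], [0, 0, 0]]])

```text
time_s: 40.52
ee_pos: [0.5945, 0.0809, 0.1212]
eef_rot: [3.141, -0.0, 1.269]
force: [-0.7, 0.5, 7.2]
grip_width: 0.0134
grip_force: 40.0
```

Same behaviour as in socket2; I'll turn 1.40 clockwise and let up.

Call:
carry_out(commands=[[1, [0, 0, 0], [0, 0, 0.1]], [1, [0, 0, 0], [0, 0, 0.16]], [1, [0, 0, 0], [0, 0, 0.16]], [1, [0, 0, 0], [0, 0, 0.16]], [1, [0, 0, 0], [0, 0, 0.16]], [1, [0, 0, 0], [0, 0, 0.16]], [1, [0, 0, 0], [0, 0, 0.16]], [1, [0, 0, 0], [0, 0, 0.16]], [1, [0, 0, 0], [0, 0, 0.18]], [1, [0, 0, 0], [0, 0, 0]]])

```text
time_s: 41.78
ee_pos: [0.5947, 0.0809, 0.1213]
eef_rot: [-3.141, -0.001, -0.134]
force: [0.5, -0.5, 7.4]
grip_width: 0.0132
grip_force: 40.0
```

Call:
carry_out(commands=[[1, [0, 0, -2], [0, 0, 0]], [1, [0, 0, -2], [0, 0, 0]], [1, [0, 0, -2], [0, 0, 0]], [1, [0, 0, 0], [0, 0, 0]], [1, [0, 0, 0], [0, 0, 0]]])

```text
time_s: 42.4
ee_pos: [0.5945, 0.0809, 0.1268]
eef_rot: [-3.141, -0.001, -0.131]
force: [3.5, -0.4, 4.7]
grip_width: 0.0142
grip_force: 40.0
```

Call:
carry_out(commands=[[0, [0, 0, 0], [0, 0, 0]], [0, [0, 0, 0], [0, 0, 0]], [0, [0, 0, 0], [0, 0, 0]], [0, [0, 0, 0], [0, 0, 0]], [0, [0, 0, 0], [0, 0, 0]], [0, [0, 0, -40], [0, 0, 0]], [0, [0, 0, -40], [0, 0, 0]], [0, [-45, -35, 0], [0, 0, 0]], [0, [-45, -35, 0], [0, 0, 0]], [0, [0, 0, 0], [0, 0, 0]]])

```text
time_s: 43.65
ee_pos: [0.5124, 0.1641, 0.2073]
eef_rot: [-3.141, -0.0, -0.127]
force: [0.3, -0.0, -0.5]
grip_width: 0.0942
grip_force: 0.0
```

```bash
python3 - <<'E'
from h import *
c=snap('wrist','w9.png')
for s in([.608,.194],[.594,.0805]): bar(c,np.array(s),.098+.016+.0395,.02)
go([.5062,.1464,.123],-.1245); places(['power_top'],'wrist')
E
```

```text
bar [0.6071 0.1958] len 0.0523 w 0.0096 yaw 3.0 area 1609
bar [0.5939 0.0816] len 0.0527 w 0.0098 yaw 3.008 area 1644
t 43.7 from [0.5136 0.1629 0.2073] [-3.141e+00 -1.000e-03 -1.290e-01] shift [-5.3 17.4 84.2] n 1.7 turn -0.004
wrist power_top [(0.83, [0.501, 0.146, 0.144])]
```

View pics/w9.png

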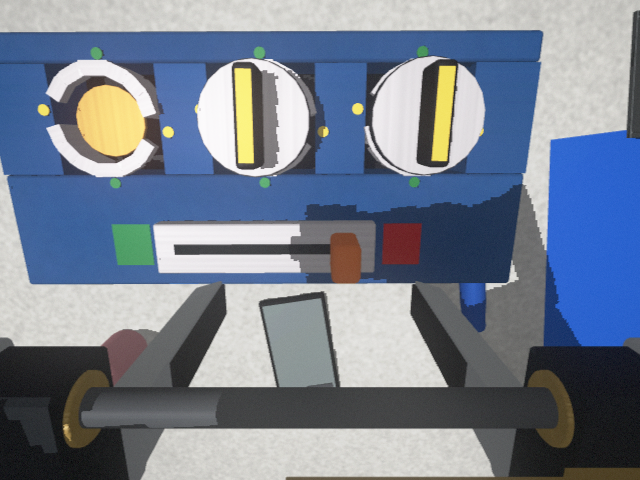

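Both fresh lamps are locked, with bars at (244,115) and (440,115) along the green-dot lines, at the same measured height and yaw. The power grip at (345,255) is at red. I'll grip it, press it again to the off stop, then slide it to on.

Call:
carry_out(commands=[[0, [-7, 17.4, 0], [0, 0, -0.004]], [0, [0, 0, 42], [0, 0, 0]], [0, [0, 0, 42], [0, 0, 0]], [0.9, [0, 0, 0], [0, 0, 0]], [0.9, [0, 0, 0], [0, 0, 0]], [0.9, [0, 0, 0], [0, 0, 0]], [0.9, [0, 0, 0], [0, 0, 0]], [0.9, [0, 0, 0], [0, 0, 0]], [0.9, [0, 0, 0], [0, 0, 0]], [0.9, [0, 0, 0], [0, 0, 0]]], squeeze=20)

```text
time_s: 45.0
ee_pos: [0.505, 0.1457, 0.1228]
eef_rot: [-3.142, -0.0, -0.127]
force: [0.0, 0.6, -0.0]
grip_width: 0.0275
grip_force: 0.0
```

Call:
carry_out(commands=[[0.9, [0, 0, 0], [0, 0, 0]], [0.9, [0, 0, 0], [0, 0, 0]], [0.9, [0, 1.5, 0], [0, 0, 0]], [0.9, [0, 1.5, 0], [0, 0, 0]], [0.9, [0, 0, 0], [0, 0, 0]], [0.9, [0, 0, 0], [0, 0, 0]]])

```text
time_s: 45.75
ee_pos: [0.5049, 0.1455, 0.1229]
eef_rot: [-3.136, -0.001, -0.126]
force: [3.6, 23.2, -5.5]
grip_width: 0.0199
grip_force: 20.0
```

Off is confirmed (23 N against the stop at y=0.1455). Sliding 120 mm to on.

Call:
carry_out(commands=[[0.9, [0, -15, 0], [0, 0, 0]], [0.9, [0, -15, 0], [0, 0, 0]], [0.9, [0, -15, 0], [0, 0, 0]], [0.9, [0, -15, 0], [0, 0, 0]], [0.9, [0, -15, 0], [0, 0, 0]], [0.9, [0, -15, 0], [0, 0, 0]], [0.9, [0, -15, 0], [0, 0, 0]], [0.9, [0, -12, 0], [0, 0, 0]], [0.9, [0, 0, 0], [0, 0, 0]]])

```text
time_s: 46.88
ee_pos: [0.5193, 0.2603, 0.1228]
eef_rot: [-3.14, -0.0, -0.126]
force: [-3.8, 2.4, 5.2]
grip_width: 0.0198
grip_force: 20.0
```

Call:
carry_out(commands=[[0.9, [0, -2, 0], [0, 0, 0]], [0.9, [0, -2, 0], [0, 0, 0]], [0.9, [0, -2, 0], [0, 0, 0]], [0.9, [0, 0, 0], [0, 0, 0]], [0.9, [0, 0, 0], [0, 0, 0]]])

```text
time_s: 47.5
ee_pos: [0.5199, 0.2651, 0.1228]
eef_rot: [-3.141, 0.0, -0.127]
force: [-5.1, 0.7, 5.0]
grip_width: 0.0197
grip_force: 20.0
```

Call:
carry_out(commands=[[0.9, [0, -1.5, 0], [0, 0, 0]], [0.9, [0, -1.5, 0], [0, 0, 0]], [0.9, [0, 0, 0], [0, 0, 0]]])

```text
time_s: 47.88
ee_pos: [0.5201, 0.2655, 0.1228]
eef_rot: [3.137, 0.002, -0.127]
force: [-8.9, -18.0, 11.9]
grip_width: 0.0195
grip_force: 20.0
```

At the on stop. Releasing without dragging back, then rising.

Call:
carry_out(commands=[[0, [0, 2, 0], [0, 0, 0]], [0, [0, 0, 0], [0, 0, 0]], [0, [0, 0, 0], [0, 0, 0]], [0, [0, 0, 0], [0, 0, 0]], [0, [0, 0, -45], [0, 0, 0]], [0, [0, 0, -45], [0, 0, 0]], [0, [-30, 30, 0], [0, 0, 0]], [0, [-30, 30, 0], [0, 0, 0]], [0, [0, 0, 0], [0, 0, 0]], [0, [0, 0, 0], [0, 0, 0]]])

```text
time_s: 49.12
ee_pos: [0.4536, 0.2141, 0.2131]
eef_rot: [-3.141, -0.001, -0.127]
force: [-0.2, 0.1, 0.5]
grip_width: 0.0936
grip_force: 0.0
```

```bash
python3 - <<'E'
from h import *
c=snap('wrist','w10.png'); places(['power_top'],'wrist')
for s in([.608,.194],[.594,.0805]): bar(c,np.array(s),.098+.016+.0395,.02)
go([.5,.2,.2])
E
```

```text
wrist power_top []
bar [0.5925 0.1979] len 0.0229 w 0.0093 yaw 3.019 area 815
bar [0.5787 0.0837] len 0.0224 w 0.0098 yaw 3.007 area 777
t 49.23 from [0.4537 0.2142 0.2126] [-3.142  0.    -0.126] shift [47.7  8.3 12.6] n 1.0 turn 0
```

View pics/w10.png

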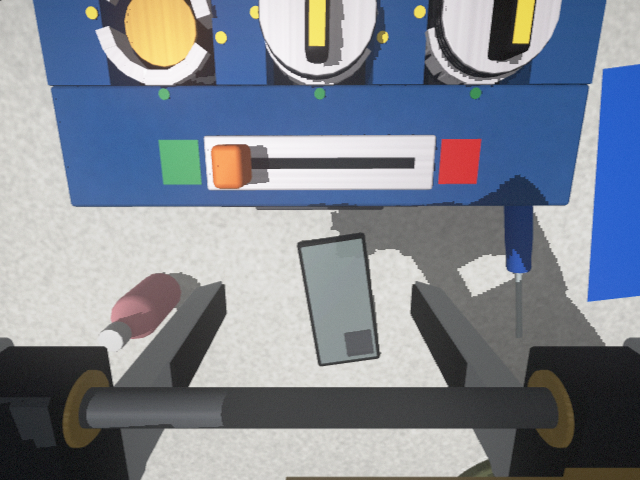

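The orange grip at (231,160) is at the green end. The dropper bottle, phone and screwdriver look undisturbed. I'll check the grip position once and hand in.

```bash
python3 - <<'E'
from h import *
c=snap('wrist'); b=max(blobs(c['img'],(5,150,60),(17,255,255),300,3000),key=lambda x:x[1])
p=ray(c,*b[0],.14); s=np.dot(p[:2]-[.5062,.1464],[.1242,.9923]); print(b,p,s)
if s>.117: print(ctrl.hand_in())
E
```

```text
(array([226.61082474, 166.26718213]), np.int32(1164)) [0.52133681 0.26565886 0.14      ] 0.12022056376941942
the job is handed in; nothing more can be done
None
```

The job is handed in: the spent lamp stands in the tray, both fresh lamps read as locked in sockets 2 and 3, and the power grip is at its on stop (the hand-in gave no verdict).

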